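# Unlock the heating-bath pot and take it off the stirrer

## Task

Take the empty steel heating-bath pot off the hot-plate stirrer and stand it upright in the middle of the round cork mat beside it. The pot is locked on the plate by a bayonet collar: turn it by its handle, anticlockwise seen from above, until its two lugs lie in the collar's open slots, then lift it straight out. Set it down, do not drop it, and leave the bottle, beaker and funnel near it standing where they are.

Things in the scene. Friction and masses are not known exactly. Their poses are not given: they have to be found in the camera images.
- pot: Open, empty stainless steel pot, 107 mm in diameter, 78 mm high, 0.25 to 0.55 kg, under a fixed arched handle that spans its mouth along the pot's y axis: a 7 mm rod rises at y = +58 and y = -58 mm and both end in a black grip bar. Origin: centre of its underside; z up along its axis. It sits in the stirrer's collar with 2 to 3 mm of play sideways; turning it takes under 0.3 N m.
- pot_grip (a point): Centre of the black grip bar, on the pot's axis 125 mm above its underside, axes as the pot's. The straight bar is 74 mm long (along y), 14 mm wide (x, the way to pinch it from above) and 18 mm high; nothing lies within 38 mm below its underside.
- pot_lug (a point): Outer end of one of the pot's two bayonet lugs, 64 mm from the pot's axis along its +y, 5.5 mm above its underside; the other is across from it, along -y. The lugs lie right below the two handle rods, each 16 mm wide and 5 mm thick.
- stirrer: White hot-plate stirrer, fixed, 178 x 150 mm, plate surface 72 mm above the table. Origin: on the table under the round plate's axis; x points to its back, y to its left side, z up; the front with two black knobs, 100 mm from the axis, faces the robot. On the plate stands a steel bayonet collar (inside 114 mm, outside 142 mm, 15.5 mm high) whose lip holds the pot's lugs down with 2.5 mm of play.
- slot (a point): Middle of one of the two open slots in the collar's lip, at the stirrer's +y side, 61 mm from the axis and 15.5 mm above the plate; the other is across from it, at -y. The lugs can rise while the handle lies between 0.17 rad clockwise and 0.1 rad anticlockwise (from above) of the stirrer's y axis; there a fixed stop ends the turn. At the start the handle is 0.6 to 0.95 rad clockwise of that axis.
- mat: Round cork mat, fixed on the table beside the stirrer, 140 mm in diameter, 10 mm thick. Origin: centre of its underside; its upper face is at z = 10 mm.
- electrode_arm: Fixed electrode stand to the right of the work, to be kept clear of, on a grey 115 x 150 mm foot plate. Its 12 mm rod rises to 364 mm above the table, 64 mm beyond (+x) and 14 mm to the right (-y) of the origin; an arm at 250 to 300 mm height holds an electrode 75 mm nearer the robot and 59 mm right of the origin. Origin: on the foot plate, at table height; axes as the world's.
- oil_sample: Bystander: glass sample bottle with a black screw cap, 60 mm in diameter, 110 mm high, standing loose near the table's front edge. Origin: centre of its underside.
- beaker_small: Bystander: small glass beaker, 54 mm in diameter, 59 mm high, standing loose behind the work. Origin: centre of its underside.
- funnel: Bystander: white funnel standing loose on its wide mouth, 65 mm in diameter, 72 mm high, behind the work at the left. Origin: centre of its underside.

How it is judged (in metres and radians):
On the way, in this order (a step that is already met when the one before it is completed fails the run):
1. the pot, still down on the plate, is turned until its lugs lie in the slots (handle within 0.22 rad of the stirrer's side-to-side line) (angle between the y axis of pot and the y axis of stirrer, either way round below 0.22 rad and z of pot in the frame of stirrer below 0.079 m), for 0.1 s.
2. the pot is lifted out, its underside more than 20 mm above the plate (z of pot in the frame of stirrer above 0.092 m), for 0.1 s.
At the end, for the whole second after the job is handed in: The pot stands upright (within 0.06 rad) and at rest on the cork mat, its underside on the mat's face (within 4 mm), its centre within 30 mm of the mat's centre, let go by the robot (horizontal distance between pot and mat below 0.03 m and z of pot in the frame of mat between 0.006 and 0.014 m and angle between pot's own z axis and vertical below 0.06 rad and linear speed of pot below 0.02 m/s and contact force between the fingers and pot below 0.1 N); the robot touches nothing.
It fails at once if the pot is dropped: let go in the air with its underside more than 15 mm above the mat's face (contact force between pot and anything else below 0.1 N and z of pot in the frame of mat above 0.025 m and horizontal distance between pot and stirrer above 0.05 m).
It fails at once if the pot is tipped by more than 0.5 rad (angle between pot's own z axis and vertical above 0.5 rad).
It fails at once if a bystander (bottle, beaker or funnel) is moved by more than 30 mm (distance of any of oil_sample, beaker_small, funnel from where it was at the start of the episode above 0.03 m).
It also fails if it takes over 51 s, if anything falls off the work surface, if the arm or the gripper's body presses on something with over 40 N, if the wrist force passes 120 N, or if a joint passes its speed limit or range.

## Robot

A 6-joint arm with a two-finger parallel gripper is mounted at the origin on a cart in front of the work surface, level with it; the furniture and walls round the work are solid. World frame = base frame: x ahead of the robot, y to its left, z up, the work surface at z = 0. Lengths are in m, angles in degrees, forces in N, time in s.
With the tool pointing down it reaches from about 0.35 to 0.875 m from the base axis. Payload 4.2 kg.
Tool frame: the origin (TCP) lies midway between the tips of the shut fingers; the grasp point (between the pads) lies 19 mm behind it; z points along the fingers, y is the line along which they close (so a half turn about z gives the same grasp; the last joint's range is limited). The gripper opens to 87 mm and grips with 3 to 60 N. Pads are 19 mm wide; open, the fingers measure 117 mm over their backs; the gripper's body (75 mm by 190 mm) begins 51 mm behind the grasp point.
Start: joints at [-50.157, 22.042, 0.453, 0, -68.411, -14.817], TCP at [0.264, -0.566, 0.223] pointing down, gripper open.
Joint ranges: [-179.83, 179.83], [-69.29, 118.12], [-61.27, 80.66], [-181.25, 117.63], [-171.15, -9.14], [-177.46, 177.46]. Speed limits (degrees/s): [159.86, 159.86, 180, 180, 180, 180].

## Interface

Orientations are given as [roll, pitch, yaw] about the fixed x, y, z axes, in that order (R = Rz(yaw) Ry(pitch) Rx(roll)).
In Python, from workcell import env gives the robot as it stands. Calls block until the motion is done:
- env.goto(position, orientation): joint-space move of the TCP to a pose.
- env.move_straight(position, rotation=None, rate=0.15, force_limit=None): straight line of the TCP; rotation=None keeps the orientation; rate is the mean speed in m/s. With force_limit (N) it stops when the force on the tool has changed by that much, and returns True; else False.
- env.set_joints(angles): joint-space move.
- env.gripper_to(opening, grasp_force=None): opening from 0.0 (shut) to 1.0 (fully open); grasp_force is the grip in N (None keeps the last); returns when the fingers have stopped.
- env.dwell(seconds).
- env.inverse_kinematics(position, orientation): joint angles nearest the present ones, or None.
- env.read_state(): the state.
- env.grab_frame(name): name is "scene" or "side" or "wrist"; returns a dict with "image" (400x640x3 uint8, blue, green, red), "fx", "fy", "cx", "cy" (pixels), "position" and "orientation" of the camera in the world. Camera axes: x right, y up, looking along -z (the intrinsics and any distortion apply to the point x, -y, -z); pixel columns grow to the right and rows downward; lengths in m; the calibration is good to about 2 mm. A picture is of the moment at which its call begins. There is no depth.
A pose or a line that the arm cannot do raises env.Unreachable and nothing moves.
- env.close_job(): hands the job in; it is judged then, once.
Trained networks look in a picture, given as the dict that the camera call returned (one of the last four; its "shot" number tells which), for a name from the list of things; names that differ only in an ending like _2 or _b are one class to them, and where a whole thing is asked for, a point or a joint stands for the part that bears it (a point fixed in the world has none). Each returns a list of dicts, best first, with "score" (0 to 1); they miss things now and then, are a little off and sometimes report something else, mostly with a low value. They report only what shows in the picture. A call takes as long as a camera call.
- env.search_frame(picture, thing): "xyz" ([x, y, z] in m, in world coordinates, good to about 4 mm: the middle of the surface that is visible of it).
- env.trace(picture, thing): "mask" (400x640 bool, what is visible of it).
The state is a dict: "clock": time; "joint_positions": joint angles; "qvel": joint speeds; "joint_torque": joint torques, N m; "position": TCP position; "tool_rot": TCP orientation; "force": force on the tool from outside, world axes, zero at the start; "wrist_torque": the same for the moment, N m; "opening": opening from 0.0 (shut) to 1.0 (fully open); "finger_force": force on a finger pad.
Only numpy, scipy, OpenCV 4.12 (cv2) and the standard library are available. Lean on these libraries where they do the work, as an engineer would, in place of code of your own. Each camera call takes 0.05 s, during which the arm holds its last target. There are 200 camera calls.

## Working session

There is one attempt and no reset: what is moved stays moved. The work goes in short steps, each a Python script; the robot and the scene stay as the last script left them, time stands still between calls to the robot, and variables do not carry over. Pictures are saved under pics/ and viewed, at most 10 in all, crops included, and the job is handed in when it is done.

```bash
mkdir -p pics; python3 - <<'E'
from workcell import env
import cv2, numpy as np
s=env.read_state(); print(s['clock'],s['position'],s['tool_rot'],s['opening'])
ims=[]
for c in ['scene','side']:
    f=env.grab_frame(c); ims.append(f['image'])
    print(c,np.round(f['position'],3),np.round(f['orientation'],1),f['fx'],f['cx'],f['cy'],[k for k in f])
    for t in ['pot','pot_grip','pot_lug','stirrer','slot','mat','electrode_arm','oil_sample','beaker_small','funnel']:
        try: print(t,[(np.round(d['xyz'],3),round(d['score'],2)) for d in env.search_frame(f,t)[:3]])
        except Exception as e: print(t,repr(e))
    cv2.imwrite(f'pics/{c}0.png',f['image'])
E
```

```text
0.0 [ 0.26415729 -0.565755    0.22145268] [ 1.79872330e+02 -6.98974849e-03 -1.54983338e+02] 1.0032263756977957
scene [0.231 0.559 0.841] [  38.1    0.7 -148.2] 404.13468259376816 313.1212527192588 195.61972962727427 ['image', 'fx', 'fy', 'cx', 'cy', 'position', 'orientation', 'shot']
pot [(array([0.523, 0.296, 0.109]), 0.87)]
pot_grip [(array([0.519, 0.297, 0.113]), 0.66)]
pot_lug [(array([0.527, 0.3  , 0.111]), 0.92)]
stirrer [(array([0.459, 0.342, 0.061]), 0.86)]
slot [(array([0.46 , 0.337, 0.059]), 0.91)]
mat [(array([0.555, 0.091, 0.013]), 0.95), (array([0.526, 0.298, 0.11 ]), 0.59)]
electrode_arm []
oil_sample [(array([0.371, 0.203, 0.078]), 0.89)]
beaker_small [(array([0.71 , 0.212, 0.034]), 0.6), (array([0.525, 0.305, 0.108]), 0.31)]
funnel []
side [0.601 1.162 0.678] [ 63.7  -0.8 178. ] 446.48988785885916 319.00213687785043 198.96769171664013 ['image', 'fx', 'fy', 'cx', 'cy', 'position', 'orientation', 'shot']
pot [(array([0.522, 0.327, 0.128]), 0.73)]
pot_grip [(array([0.52 , 0.326, 0.127]), 0.73)]
pot_lug [(array([0.526, 0.322, 0.131]), 0.97)]
stirrer [(array([0.506, 0.362, 0.058]), 0.65)]
slot [(array([0.51 , 0.359, 0.06 ]), 0.92), (array([0.714, 0.228, 0.04 ]), 0.39)]
mat [(array([0.59, 0.09, 0.01]), 0.94)]
electrode_arm []
oil_sample [(array([0.382, 0.208, 0.067]), 0.91), (array([0.591, 0.089, 0.009]), 0.15)]
beaker_small [(array([0.714, 0.228, 0.037]), 0.81)]
funnel [(array([0.701, 0.358, 0.019]), 0.85), (array([0.713, 0.233, 0.038]), 0.49)]
```

View pics/scene0.png

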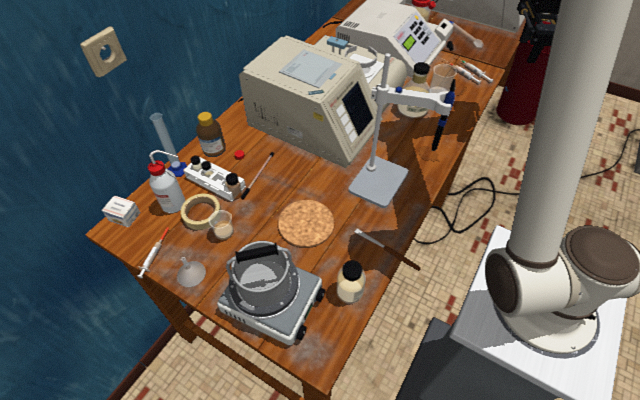

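View pics/side0.png

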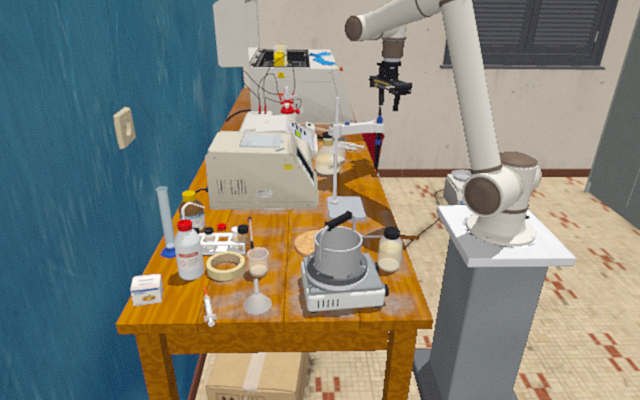

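The scene view shows the pot at about (262,280), its grip bar at (256,253) running obliquely, the mat at (306,222), the bottle at (350,280) and the electrode stand at (378,182). Next I'll refine these by back-projecting onto known planes.

```bash
cat > h.py <<'E'
from workcell import env
import cv2, numpy as np
from scipy.spatial.transform import Rotation as R
def topix(f,P):
    r=R.from_euler('xyz',f['orientation'],degrees=True)
    c=r.inv().apply(np.atleast_2d(P)-f['position'])
    return np.c_[f['cx']+f['fx']*c[:,0]/-c[:,2], f['cy']+f['fy']*c[:,1]/c[:,2]]
def onplane(f,uv,z):
    uv=np.atleast_2d(uv).astype(float)
    d=np.c_[(uv[:,0]-f['cx'])/f['fx'],-(uv[:,1]-f['cy'])/f['fy'],-np.ones(len(uv))]
    d=R.from_euler('xyz',f['orientation'],degrees=True).apply(d)
    return (f['position']+d*((z-f['position'][2])/d[:,2])[:,None])[:,:2]
def mask(f,t):
    r=env.trace(f,t); return (r[0]['mask'],r[0]['score']) if r else (None,0)
def matfit(f):
    m,s=mask(f,'mat')
    c=max(cv2.findContours(m.astype('uint8'),0,cv2.CHAIN_APPROX_NONE)[0],key=cv2.contourArea)[:,0]
    p=onplane(f,c,.01); (x,y),rad=cv2.minEnclosingCircle(p.astype('float32')); return x,y,rad
def bar(f,z=.200):
    "black grip bar: dark pixels near the pot mask, back-projected to height z -> centre, heading, length"
    m,s=mask(f,'pot')
    if m is None: return None
    m=cv2.dilate(m.astype('uint8'),np.ones((5,5)))
    d=((f['image'].max(2)<45)&(m>0)).astype('uint8')
    n,l,st,_=cv2.connectedComponentsWithStats(d)
    k=1+st[1:,4].argmax(); v,u=np.nonzero(l==k)
    p=onplane(f,np.c_[u,v],z).astype('float32')
    (c,(w,h),a)=cv2.minAreaRect(p); b=cv2.boxPoints((c,(w,h),a)); e=b[1]-b[0] if np.linalg.norm(b[1]-b[0])>np.linalg.norm(b[2]-b[1]) else b[2]-b[1]
    return np.round(c,4),round(float(np.degrees(np.arctan2(e[1],e[0])))%180,1),round(max(w,h),3),round(min(w,h),3),len(u),round(s,2)
E
python3 - <<'E'
from h import *
for c in ['scene','side']:
    f=env.grab_frame(c); print(c,'mat',matfit(f),'bar',bar(f)); print(f['fy'])
    if c=='scene': print('foot',onplane(f,[[378,182],[374,165],[437,130]],.0)); print('electrode arm @.275',onplane(f,[[380,95],[437,97],[450,100]],.275))
E
```

```text
scene mat (0.5537925362586975, 0.0918188989162445, 0.07114388048648834) bar (array([0.5201, 0.3018]), 46.6, 0.075, 0.024, 403, 0.74)
404.13468259376816
foot [[ 0.46102249 -0.1268514 ]
 [ 0.49810976 -0.17709213]
 [ 0.39977086 -0.40293621]]
electrode arm @.275 [[ 0.49268734 -0.13048685]
 [ 0.38295953 -0.18811085]
 [ 0.35514069 -0.19284802]]
side mat (0.5762447118759155, 0.08597710728645325, 0.06882229447364807) bar (array([0.5227, 0.3028]), 47.8, 0.092, 0.024, 116, 0.82)
446.48988785885916
```

```bash
python3 - <<'E'
from h import *
for yaw in (47,-133):
    for p,y in [((.521,.302,.45),yaw),((.521,.302,.178),yaw),((.521,.302,.178),yaw+50),((.554,.092,.118),yaw+45)]:
        q=env.inverse_kinematics(p,[180,0,y]); print(yaw,p,None if q is None else np.round(q,0))
env.move_straight([.264,-.566,.48],rate=.3)
q=env.inverse_kinematics((.50,.30,.45),[180,0,47]); print(q, env.read_state()['joint_positions'])
E
```

```text
47 (0.521, 0.302, 0.45) [ 45.  17.  24.   0. -97.  92.]
47 (0.521, 0.302, 0.178) [ 45.  22.  -7.   0. -62.  92.]
47 (0.521, 0.302, 0.178) [ 45.  22.  -7.   0. -62. 142.]
47 (0.554, 0.092, 0.118) [ 26.  22. -17.   0. -52. 156.]
-133 (0.521, 0.302, 0.45) [ 45.  17.  24.  -0. -97. -88.]
-133 (0.521, 0.302, 0.178) [ 45.  22.  -7.  -0. -62. -88.]
-133 (0.521, 0.302, 0.178) [ 45.  22.  -7.   0. -62. -38.]
-133 (0.554, 0.092, 0.118) [ 26.  22. -17.   0. -52. -24.]
[ 4.68694472e+01  1.45412508e+01  2.12201413e+01  2.54444375e-14
 -9.66788905e+01  9.01305528e+01] [-5.01694543e+01  1.99823440e+01  3.27869976e+01 -4.87544321e-02
 -1.02962491e+02 -1.48059680e+01]
```

```bash
python3 - <<'E'
from h import *
env.goto([.50,.29,.45],[180,0,-133])
env.dwell(.3)
f=env.grab_frame('wrist'); cv2.imwrite('pics/w1.png',f['image'])
print(np.round(f['position'],3),np.round(f['orientation'],1),env.read_state()['clock'])
for z in (.197,.206): print(bar(f,z))
for n in ('stirrer','slot','pot_grip','mat'): print(n,[(np.round(d['xyz'],3),round(d['score'],2)) for d in env.search_frame(f,n)[:2]])
m,_=mask(f,'stirrer')
if m is not None:
    v,u=np.nonzero(m); p=onplane(f,np.c_[u,v],.068); print(cv2.minAreaRect(p.astype('float32')))
f=env.grab_frame('scene'); print(bar(f),matfit(f))
E
```

```text
[0.443 0.229 0.612] [-1.73e+01  1.00e-01  1.37e+02] 5.8667Traceback (most recent call last):
  File "<stdin>", line 6, in <module>
  File "h.py", line 26, in bar
    k=1+st[1:,4].argmax(); v,u=np.nonzero(l==k)
        ~~~~~~~~~~~~~~~^^
ValueError: attempt to get argmax of an empty sequence
```

View pics/w1.png

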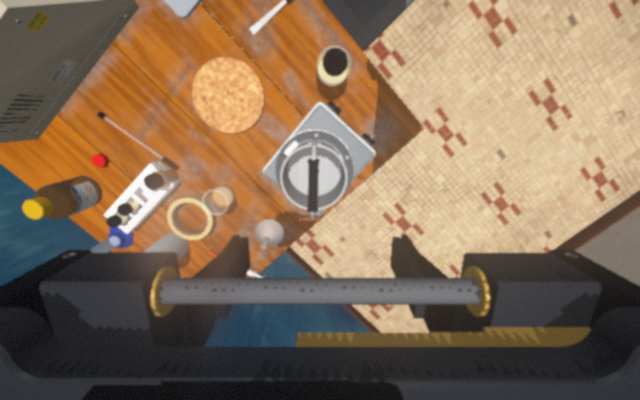

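The wrist view shows the grip bar at about (314,160)–(312,210), the stirrer's front edge with its knobs from (320,103) to (374,152), and the mat at (228,95). My dark threshold was too strict for this image, so I'll measure again.

```bash
sed -i 's/def bar(f,z=.200)/def bar(f,z=.200,th=45)/; s/max(2)<45/max(2)<th/' h.py; python3 - <<'E'
from h import *
f=env.grab_frame('wrist'); print(f['fx'],f['cx'],f['cy'])
for th in (60,75,90):
    try: print(bar(f,.204,th))
    except Exception as e: print(e)
for n in ('stirrer','pot_grip','mat'): print(n,[(np.round(d['xyz'],3),round(d['score'],2)) for d in env.search_frame(f,n)[:2]])
e=onplane(f,[[320,103],[374,152],[263,165]],.06); print(e, np.degrees(np.arctan2(*(e[1]-e[0])[::-1])),np.linalg.norm(e[1]-e[0]),np.linalg.norm(e[2]-e[0]),'back-dir',np.degrees(np.arctan2(*(e[2]-e[0])[::-1])))
print(matfit(f), onplane(f,[[316,158],[312,212]],.204))
f=env.grab_frame('scene'); print(bar(f),matfit(f))
E
```

```text
291.8522816201955 319.8373585197336 202.19712099397452
attempt to get argmax of an empty sequence
(array([0.5223, 0.2959]), 46.7, 0.07, 0.009, 166, 0.76)
(array([0.5214, 0.2958]), 45.6, 0.074, 0.012, 375, 0.76)
stirrer [(array([0.458, 0.256, 0.06 ]), 0.65)]
pot_grip [(array([0.521, 0.298, 0.096]), 0.77)]
mat [(array([0.555, 0.086, 0.007]), 0.96)]
[[0.43404927 0.21833097]
 [0.41935514 0.35142445]
 [0.58985115 0.22602964]] 96.30020089082998 0.13390217833631143 0.1559919720052813 back-dir 2.8288692687212813
(0.5555169582366943, 0.08585913479328156, 0.07083559036254883) [[0.49024995 0.27047352]
 [0.54937592 0.32468041]]
(array([0.5201, 0.3021]), 46.6, 0.075, 0.024, 405, 0.8) (0.5510661602020264, 0.09026625752449036, 0.07189901918172836)
```

```bash
python3 - <<'E'
from h import *
env.goto([.5212,.299,.26],[180,0,-133.5])
print(env.move_straight([.5212,.299,.178],rate=.1,force_limit=8))
env.gripper_to(.35,50); 
env.gripper_to(0,50); env.dwell(.2)
s=env.read_state(); print({k:np.round(s[k],3) for k in ('clock','position','tool_rot','force','wrist_torque','opening','finger_force')})
f=env.grab_frame('scene'); cv2.imwrite('pics/s2.png',cv2.resize(f['image'][150:370,160:460],(800,586)))
E
```

```text
False
{'clock': np.float64(10.033), 'position': array([0.521, 0.299, 0.178]), 'tool_rot': array([-1.79999e+02, -6.00000e-03, -1.33505e+02]), 'force': array([-0.168, -0.422, -1.067]), 'wrist_torque': array([-0.091, -0.197, -0.007]), 'opening': np.float64(0.155), 'finger_force': np.float64(49.91)}
```

View pics/s2.png

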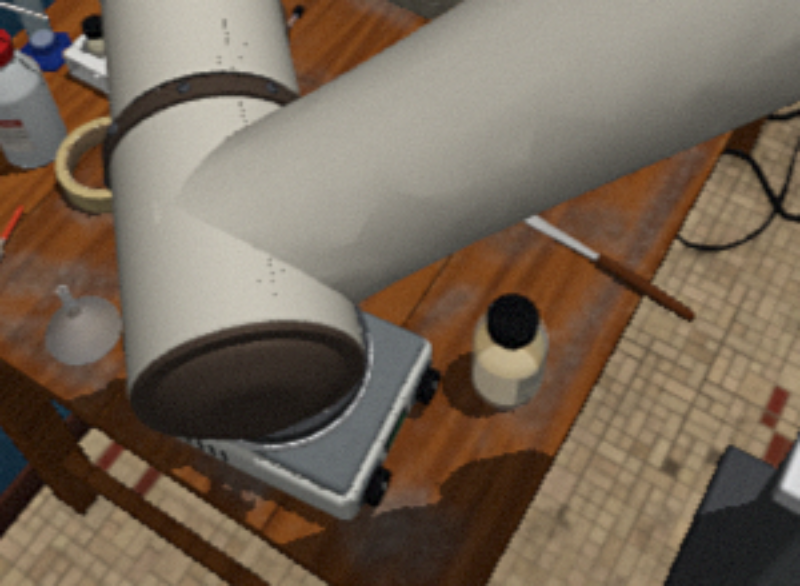

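The arm hides the pot in this view. The opening of 13.5 mm at 50 N and near-zero wrist load show the bar is held squarely. Next I turn it in steps and watch the moment.

```bash
python3 - <<'E'
from h import *
p=np.array([.5212,.299,.178]); y0=-133.5
for d in list(range(6,37,6))+list(range(39,64,3)):
    env.move_straight(p,[180,0,y0+d])
    s=env.read_state(); print(d,round(s['clock'],2),np.round(s['force'],1),np.round(s['wrist_torque'],2),np.round(s['tool_rot'][2],1),round(s['opening'],3))
    if abs(s['wrist_torque'][2])>.8 or np.linalg.norm(s['force'])>25: break
E
```

```text
6 10.34 [-1.1  0.2 -1.1] [0.18 0.28 0.07] -127.6 0.155
12 10.6 [-0.1 -0.2 -0.9] [ 0.09  0.28 -0.  ] -121.7 0.156
18 10.86 [-0.5  0.2 -1. ] [0.03 0.34 0.05] -115.7 0.153
24 11.12 [-0.2  0.3 -1.9] [0.03 0.3  0.06] -109.8 0.152
30 11.38 [-1.1 -0.3 -1.4] [-0.05  0.26  0.04] -103.8 0.151
36 11.63 [-0.1  0.2 -2.1] [-0.01  0.28  0.04] -97.8 0.157
39 11.88 [-0.9 -0.1 -2.6] [-0.03  0.13 -0.  ] -94.7 0.157
42 12.13 [ 0.3 -0.3 -3.3] [-0.01  0.2   0.04] -91.7 0.16
45 12.38 [-0.3  0.6 -3.3] [-0.07  0.07  0.02] -88.6 0.151
48 12.63 [-0.1  0.3 -3.2] [-0.06  0.05  0.04] -85.6 0.154
51 12.88 [-0.5  0.3 -2.6] [-0.09  0.11  0.01] -82.6 0.154
54 13.13 [ 0.3 -1.3 -2.6] [-0.01  0.08  0.08] -79.6 0.152
57 13.38 [ 0.7  0.8 -2.3] [ 0.1  -0.06 -0.69] -76.7 0.158
60 13.63 [ 0.4 -0.  -2. ] [ 0.15 -0.06 -1.26] -73.8 0.163
```

The stop was reached at about +56°. I'll back off to mid-slot and lift straight with a force guard.

```bash
python3 - <<'E'
from h import *
p=np.array([.5212,.299,.178])
env.move_straight(p,[180,0,-133.5+53]); env.dwell(.4)
print(env.read_state()['force'])
hit=env.move_straight(p+[0,0,.015],rate=.04,force_limit=15)
s=env.read_state(); print(hit,s['position'],s['force'],s['wrist_torque'])
if not hit:
    print(env.move_straight(p+[0,0,.035],rate=.06,force_limit=15)); env.dwell(.3)
    s=env.read_state(); print(s['clock'],s['position'],s['force'],s['wrist_torque'],s['opening'])
    f=env.grab_frame('side'); cv2.imwrite('pics/d3.png',cv2.resize(f['image'][180:330,230:430],(800,600)))
E
```

```text
[ 0.12890009 -0.10036901 -2.43456084]
False [0.52119866 0.2990674  0.19328251] [-0.90552951  1.15411173 -2.72678834] [ 0.00213703  0.12995638 -0.01822722]
False
15.6167 [0.52107563 0.29891028 0.21266649] [ 0.23884986 -0.34497515 -3.44940456] [ 0.02199977  0.06016999 -0.05537203] 0.1542192075822167
```

View pics/d3.png

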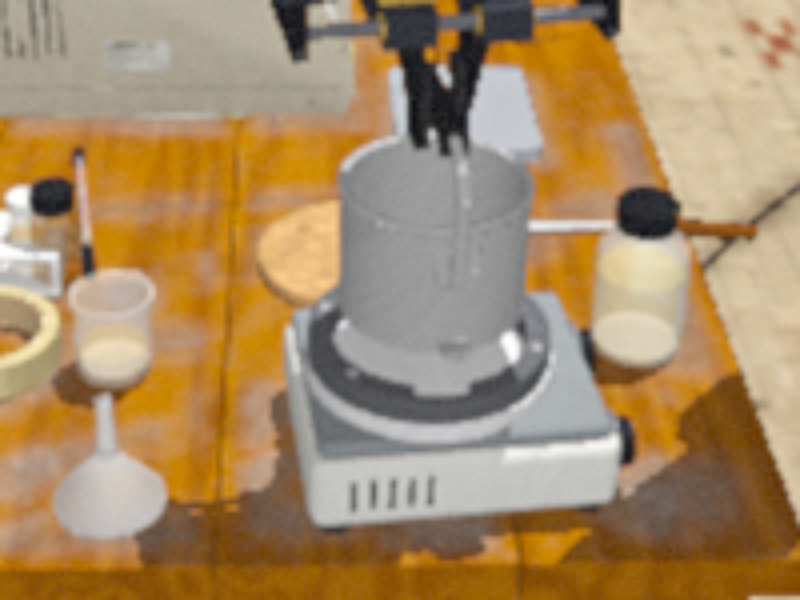

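The pot hangs upright, clear of the collar, with its lug above the slot at (455,345). Bystanders are untouched, so I'll carry it over and set it down.

```bash
python3 - <<'E'
from h import *
env.move_straight([.5212,.299,.265],rate=.12)
env.move_straight([.5535,.0890,.265],rate=.12)
env.move_straight([.5535,.0890,.135],rate=.12); env.dwell(.4)
hit=env.move_straight([.5535,.0890,.113],rate=.025,force_limit=4)
env.dwell(.2); s=env.read_state(); print(hit,s['clock'],s['position'],s['force'],s['wrist_torque'],s['opening'])
f=env.grab_frame('side'); cv2.imwrite('pics/d4.png',cv2.resize(f['image'][160:310,230:430],(800,600)))
E
```

```text
True 20.7333 [0.55369463 0.08892712 0.11569413] [0.09166063 0.49875649 6.47476311] [0.07502075 0.18653487 0.00678918] 0.15168031082898975
```

View pics/d4.png

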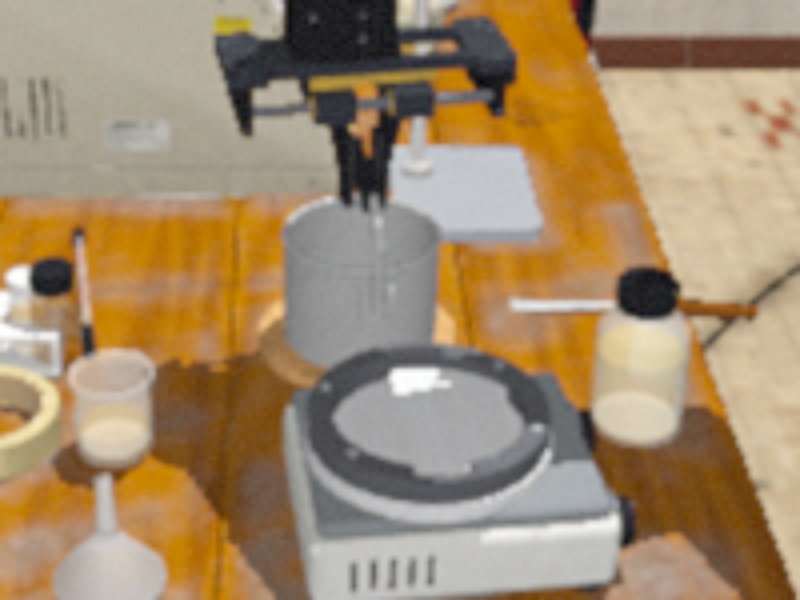

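Contact came at the expected height (TCP 0.116). The pot spans 285–438 on a mat spanning about 258–457, so it is centred and upright. I'll release it and retreat.

```bash
python3 - <<'E'
from h import *
env.gripper_to(.6); env.dwell(.3); print(env.read_state()['finger_force'])
print(env.move_straight([.5535,.089,.30],rate=.12,force_limit=8))
env.goto([.45,.25,.42],[180,0,-90]); env.dwell(.3)
f=env.grab_frame('side'); print(env.read_state()['clock'],bar(f,.135))
f=env.grab_frame('wrist'); print(bar(f,.142,90),matfit(f)); cv2.imwrite('pics/w5.png',f['image'])
E
```

```text
0.0
False
24.95 (array([0.5565, 0.0829]), 106.0, 0.072, 0.013, 27, 0.94)
(array([0.5524, 0.0843]), 64.6, 0.074, 0.055, 960, 0.72) (0.5312782526016235, 0.08902070671319962, 0.06464049220085144)
```

View pics/w5.png

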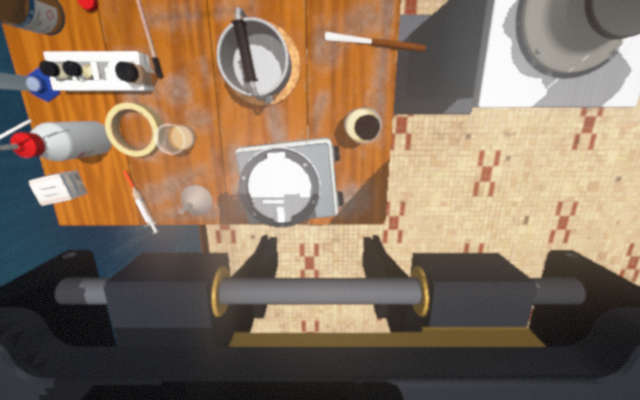

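The pot stands upright on the mat at (253,60), and its bar at about (0.554, 0.085) lies within about 5 mm of the mat centre. The bottle (363,126), beaker (175,138) and funnel (195,200) are standing, and the robot is clear.

```bash
python3 -c "
from workcell import env
print(env.close_job())"
```

```text
the job is handed in; nothing more can be done
None
```

The pot was unlocked, lifted out and set upright on the cork mat, within about 5 mm of its centre by the cameras; the bystanders are still standing, and I handed the job in after about 25 s of the 51 s, with no verdict returned.

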